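# Load the porous concrete samples into the carrier tray

### The job

Gather all four dark porous concrete samples into the grey carrier tray: stand each porous core upright in the end cap of the same colour as the dot on its top, and lift the interlocking porous paver out from between its light grey neighbours and lay it flat, right way up, in the rectangular berth of the tray. Set each one down gently, without dropping it. Leave the smooth light grey cores standing where they are, whatever their dots.

Things in the scene. Friction and masses are not known exactly. Their poses are not given: they have to be found in the camera images.
- porous_red: Core of porous dark charcoal concrete with exposed pebbles, an upright cylinder 50 mm in diameter and 80 mm tall, about 0.3 kg, with a red paint dot on its top face. Loose. Origin: centre of the underside, z up. The five cores (three porous, two dense) stand in the middle of the table in any order, at least 85 mm apart between axes.
- porous_blue: Core of porous dark charcoal concrete with exposed pebbles, an upright cylinder 50 mm in diameter and 80 mm tall, about 0.3 kg, with a blue paint dot on its top face. Loose. Origin: centre of the underside, z up. The five cores (three porous, two dense) stand in the middle of the table in any order, at least 85 mm apart between axes.
- porous_yellow: Core of porous dark charcoal concrete with exposed pebbles, an upright cylinder 50 mm in diameter and 80 mm tall, about 0.3 kg, with a yellow paint dot on its top face. Loose. Origin: centre of the underside, z up. The five cores (three porous, two dense) stand in the middle of the table in any order, at least 85 mm apart between axes.
- dense_red: Look-alike: core of dense, smooth, light grey concrete, the same size (50 mm diameter, 80 mm tall) and also with a red paint dot on top, but no pebbles. Loose; does not belong in the tray. Origin: centre of the underside.
- dense_blue: Look-alike: core of dense, smooth, light grey concrete, the same size (50 mm diameter, 80 mm tall) and also with a blue paint dot on top, but no pebbles. Loose; does not belong in the tray. Origin: centre of the underside.
- paver: Porous dark pebbly paver, 60 mm tall, 0.5 kg; origin: centre of underside. Middle block 60 (x) by 50 mm (y), plus a T key 30 mm long, 36 mm wide on each x end. The keys sit, 3 mm play, in slots of two fixed light grey pavers (66 mm wide, same height) from 33 mm off its centre; it stands on a fixed 10 mm bed, comes out only straight up by 60 mm. Faces along its y are free to grip.
- tray: Grey tray, fixed, 280 (x) by 250 mm (y), walls 22 mm high, floor 5 mm; origin: centre of underside. Holds the caps and one black-floored paver berth: inside 144 (x) by 74 mm (y), centre at tray x -50, y -60 mm, floor at 5 mm, rim at 19 mm. It lies left or right of the cores, the paver bed on the other side. Mallet, brush, sieve (x over 0.75 m) and bottle (y -0.66 m) are out of the way.
- cap_red: Shallow round end cap in red, open upwards, fixed on the tray floor: 74 mm outside and 66 mm inside diameter, its floor 4 mm and its rim 14 mm above its origin. Origin: centre of its underside. The three caps swap their places in the tray from start to start; their axes are at least 110 mm apart.
- cap_blue: Shallow round end cap in blue, open upwards, fixed on the tray floor: 74 mm outside and 66 mm inside diameter, its floor 4 mm and its rim 14 mm above its origin. Origin: centre of its underside. The three caps swap their places in the tray from start to start; their axes are at least 110 mm apart.
- cap_yellow: Shallow round end cap in yellow, open upwards, fixed on the tray floor: 74 mm outside and 66 mm inside diameter, its floor 4 mm and its rim 14 mm above its origin. Origin: centre of its underside. The three caps swap their places in the tray from start to start; their axes are at least 110 mm apart.
Things that resemble listed ones, but are neither listed nor needed, are in the scene too. Leave any orange or purple look-alike of the dense_red alone.

How it is judged:
By the outcome, as a careful person would: the job done as asked, in the order asked, and still so for the second after the job is handed in, with the robot touching nothing.
It also fails if it takes over 136 s, if anything falls off the work surface, if the arm or the gripper's body presses on something with over 40 N, if the wrist force passes 120 N, or if a joint passes its speed limit or range.

### The arm

A 6-joint arm with a two-finger parallel gripper is mounted at the origin on the work surface. World frame = base frame: x ahead of the robot, y to its left, z up, the work surface at z = 0. Lengths are in m, angles in degrees, forces in N, time in s.
With the tool pointing down it reaches from about 0.375 to 0.75 m from the base axis. Payload 9 kg.
Tool frame: the origin (TCP) lies where the fingers leave the gripper's body, on its centre line; the fingertips stand 73 mm ahead of it and the grasp point (between the pads) lies 54 mm ahead of it (robot.tip_reach is the distance from the TCP to the fingertips, in m); z points along the fingers, y is the direction in which the jaws open and shut (so a half turn about z gives the same grasp; the last joint's range is limited). The gripper opens to 85 mm and grips with 20 to 120 N. Pads are 22 mm wide; open, the fingers measure 114 mm over their backs; the gripper's body (76 mm by 85 mm) begins 54 mm behind the grasp point. The pads swing forward as they close: fully open they stand 13 mm farther back than shut.
Start: joints at [-81.457, 5.964, 5.575, 89.605, 0, 77.527], TCP at [0.215, -0.56, 0.304] pointing down, gripper open.
Joint ranges: [-171.21, 171.21], [-48.23, 106.86], [-62.78, 66.21], [-105.2, 120.99], [-86.42, 89.51], [-180, 180]. Speed limits (degrees/s): [127.2, 127.2, 147.25, 180, 180, 180].

### API

Orientations are given as [roll, pitch, yaw] about the fixed x, y, z axes, in that order (R = Rz(yaw) Ry(pitch) Rx(roll)).
In Python, from plant import robot gives the robot as it stands. Calls block until the motion is done:
- robot.move_pose(position, orientation): joint-space move of the TCP to a pose.
- robot.line_to(position, vel=0.15, rotation=None, guard=None): straight line of the TCP; rotation=None keeps the orientation; vel is the mean speed in m/s. With guard (N) it stops when the force on the tool has changed by that much, and returns True; else False.
- robot.goto_joints(angles): joint-space move.
- robot.set_gripper(opening): finger opening in m; the grip force is fixed at half the most; returns when the fingers have stopped.
- robot.pause(seconds).
- robot.ik(position, orientation): joint angles nearest the present ones, or None.
- robot.observe(): the state.
- robot.grab_frame(name): name is "side" or "top"; returns the picture (384x512x3 uint8, blue, green, red); there is no depth.
- robot.get_calibration(name): a dict with "vertical_fov" (degrees; the focal length in pixels is half the picture's height over the tangent of half this angle, whatever the lens; pixels are square), "cx", "cy" (the principal point, pixels), "rvec" (rotation vector, rad) and "tvec" (3), from world to camera coordinates, as OpenCV has them. Camera axes: x right, y down, z forward; pixel columns grow to the right and rows downward; lengths in m; the calibration is good to about 2 mm. A picture is of the moment at which its call begins. get_calibration takes no time and is no camera call.
A pose or a line that the arm cannot do raises robot.IKError and nothing moves.
- robot.job_done(): hands the job in, once; it reports no verdict.
The state is a dict: "time": time; "q": joint angles; "qvel": joint speeds; "joint_torque": joint torques, N m; "tool_pos": TCP position; "tcp_rot": TCP orientation; "ft_force": force on the tool from outside, world axes, zero at the start; "torque": the same for the moment, N m; "gripper_width": finger opening in m.
Only numpy, scipy, OpenCV 4.12 (cv2) and the standard library are available. Lean on these libraries where they do the work, as an engineer would, in place of code of your own. Each camera call takes 0.05 s, during which the arm holds its last target. There are 200 camera calls.

## Working session

There is one attempt and no reset: what is moved stays moved. The work goes in short steps, each a Python script; the robot and the scene stay as the last script left them, time stands still between calls to the robot, and variables do not carry over. Pictures are saved under pics/ and viewed, about 12 in all and at most 16, crops included, and the job is handed in when it is done.

```bash
mkdir -p pics; ls; python3 - <<'E'
from plant import robot
import cv2
for n in("top","side"):
    cv2.imwrite(f"pics/{n}0.png",robot.grab_frame(n)); c=robot.get_calibration(n); print(n,c)
    import numpy as np
    R=cv2.Rodrigues(np.array(c["rvec"],float))[0]; print("cam pos",-R.T@np.array(c["tvec"],float).ravel())
print(robot.observe())
E
```

```text
pics
top {'vertical_fov': 46.05650420703117, 'cx': 252.49312850211365, 'cy': 189.4335671490403, 'rvec': array([ 2.18594086, -2.15066933,  0.11904769]), 'tvec': array([-0.00415467,  0.50988351,  1.02310851])}
cam pos [0.39843483 0.00680334 1.07142563]
side {'vertical_fov': 45.263566433163014, 'cx': 249.9184574124924, 'cy': 195.58815136510714, 'rvec': array([ 0.85758836, -2.34544401,  1.28448626]), 'tvec': array([0.40010922, 0.21467223, 0.90358376])}
cam pos [-0.11249287  0.75104457  0.66776685]
{'time': 0.1, 'q': array([-8.14556646e+01,  5.99639117e+00,  5.53233119e+00,  8.96043667e+01,
        1.45831649e-03,  7.75252980e+01]), 'qvel': array([ 0.03115041, -0.17454893,  0.11815778,  0.05264831, -0.0334775 ,
        0.01904049]), 'joint_torque': array([ 8.06605385e-03, -5.58204460e+01,  5.04722428e+01,  1.28052945e-02,
       -1.99444085e-04,  3.70465489e-05]), 'tool_pos': array([ 0.2151763 , -0.55986816,  0.30319567]), 'tcp_rot': array([-1.79933504e+02, -1.62046294e-02,  2.10190272e+01]), 'ft_force': array([0.37584705, 0.36793515, 0.58569467]), 'torque': array([0.02490342, 0.02128269, 0.03210548]), 'gripper_width': 0.08507070000564944}
```

View pics/top0.png

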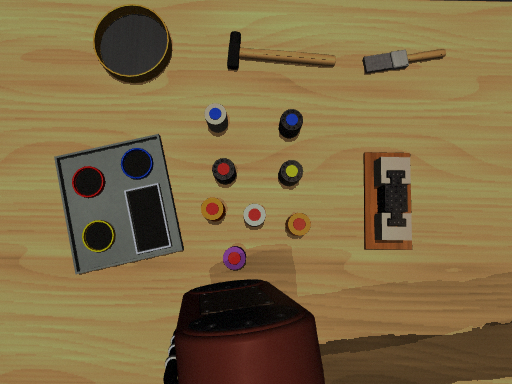

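View pics/side0.png

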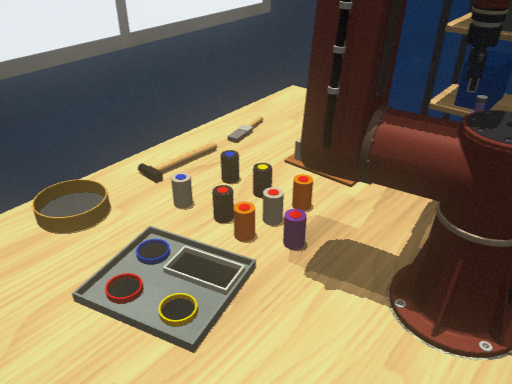

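The top view shows the porous cores: red (224,170), yellow (290,172) and blue (291,121). The dense look-alikes are blue (216,116) and red (255,215). There are orange distractors at (213,209) and (298,224), and a purple one at (235,258). The tray is on the left and the paver bed on the right at about (395,198). I'll enlarge these areas and measure.

```bash
cat > h.py <<'E'
import cv2, numpy as np
from plant import robot
def cam(n):
    c=robot.get_calibration(n); R=cv2.Rodrigues(np.array(c["rvec"],float))[0]; t=np.array(c["tvec"],float).ravel()
    f=192/np.tan(np.radians(c["vertical_fov"]/2)); return R,t,np.array([[f,0,c["cx"]],[0,f,c["cy"]],[0,0,1]])
def world(n,uv,z):
    R,t,K=cam(n); o=-R.T@t; d=R.T@np.linalg.solve(K,[uv[0],uv[1],1]); return (o+d*(z-o[2])/d[2])[:2]
def pix(n,p):
    R,t,K=cam(n); q=K@(R@np.asarray(p,float)+t); return q[:2]/q[2]
def blobs(img,lo,hi,amin=15):
    m=cv2.inRange(cv2.cvtColor(img,cv2.COLOR_BGR2HSV),lo,hi)
    n,_,s,c=cv2.connectedComponentsWithStats(m); return [(c[i].round(2),s[i].tolist()) for i in range(1,n) if s[i][4]>=amin]
E
python3 - <<'E'
from h import *
im=cv2.imread("pics/top0.png")
for nm,lo,hi in(("red",(0,170,90),(6,255,255)),("red2",(174,170,90),(180,255,255)),("blue",(105,150,80),(130,255,255)),("yel",(24,200,110),(34,255,255))):
    for c,s in blobs(im,lo,hi):
        print(nm,c,s,"z80",world("top",c,.08).round(4),"rim",world("top",[s[0]+(s[2]-1)/2,s[1]+(s[3]-1)/2],.019).round(4))
for p in((56,157),(159,136),(182,251),(77,272)): print("corner",world("top",p,.022).round(3))
for p in((127,190),(158,184),(171,245),(139,252)): print("berth",world("top",p,.019).round(3))
a=cv2.resize(im[100:275,45:195],None,fx=3.2,fy=3.2,interpolation=cv2.INTER_CUBIC)
b=cv2.resize(im[145:255,355:420],None,fx=5.09,fy=5.09,interpolation=cv2.INTER_CUBIC)[:560]
a=a[:b.shape[0]];b=b[:a.shape[0]]
cv2.imwrite("pics/tp.png",cv2.hconcat([a,b])[:, :800]); print(a.shape,b.shape)
cv2.imwrite("pics/cores.png",cv2.resize(im[95:275,190:320],None,fx=3.3,fy=3.3,interpolation=cv2.INTER_CUBIC))
E
```

```text
red [222.95 168.43] [217, 163, 12, 12, 109] z80 [0.55   0.0705] rim [0.5591 0.0755]
red [ 86.59 181.03] [72, 166, 31, 31, 128] z80 [0.5169 0.3709] rim [0.5242 0.3923]
red [211.7  208.39] [206, 203, 12, 12, 115] z80 [0.4609 0.0932] rim [0.4645 0.099 ]
red [254.07 214.25] [249, 209, 11, 12, 107] z80 [ 4.495e-01 -1.000e-04] rim [ 4.521e-01 -3.000e-04]
red [298.75 223.71] [293, 218, 12, 12, 110] z80 [ 0.4304 -0.0983] rim [ 0.4329 -0.1041]
red [233.88 257.74] [228, 252, 12, 12, 106] z80 [0.3544 0.0423] rim [0.3522 0.0454]
blue [214.67 113.08] [209, 108, 12, 11, 106] z80 [0.6754 0.092 ] rim [0.6926 0.0977]
blue [291.56 119.15] [286, 114, 12, 12, 110] z80 [ 0.6644 -0.0809] rim [ 0.6799 -0.0861]
blue [135.69 162.4 ] [121, 148, 31, 31, 133] z80 [0.5603 0.2644] rim [0.5688 0.2795]
yel [291.23 170.52] [286, 165, 12, 12, 108] z80 [ 0.5478 -0.081 ] rim [ 0.5571 -0.087 ]
yel [ 97.29 235.73] [82, 220, 32, 32, 125] z80 [0.3972 0.341 ] rim [0.3976 0.3611]
corner [0.579 0.467]
corner [0.634 0.227]
corner [0.365 0.164]
corner [0.314 0.403]
berth [0.505 0.298]
berth [0.52  0.226]
berth [0.379 0.19 ]
berth [0.361 0.264]
(560, 480, 3) (560, 331, 3)
```

View pics/tp.png

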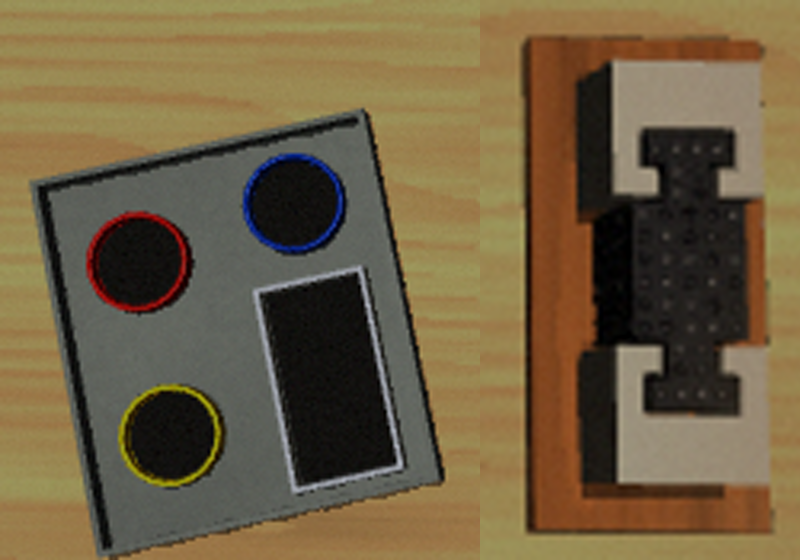

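View pics/cores.png

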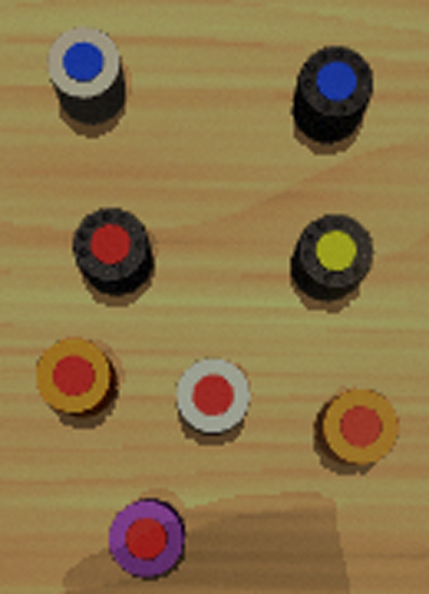

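The crops confirm which pieces to take. The porous ones are dark and pebbly: red (223,168), blue (292,119) and yellow (291,171). The caps are red (87,181), blue (136,163) and yellow (97,235), and the berth is at about (149,218). Next I'll cross-check these with the side camera and fit the paver pose.

```bash
python3 - <<'E'
from h import *
im=cv2.imread("pics/side0.png")
for nm,lo,hi in(("red",(0,150,90),(6,255,255)),("red2",(174,150,90),(180,255,255)),("blue",(110,150,80),(130,255,255)),("yel",(24,200,110),(34,255,255))):
    for c,s in blobs(im,lo,hi,25):
        if s[4]>400: continue
        print(nm,c,s,"z80",world("side",c,.08).round(4),"rim",world("side",[s[0]+(s[2]-1)/2,s[1]+(s[3]-1)/2],.019).round(4))
# paver mask in the top view: fit model outline at z=.07
g=cv2.imread("pics/top0.png"); v=g.max(2)
def crop2px(x,y): return ((x-480)/5.09+355,y/5.09+145)
for nm,p in dict(keytop=(688,128),keybot=(692,412),bl=(638,345),tl=(635,203),tr=(748,201),br=(748,345)).items():
    print(nm,world("top",crop2px(*p),.07).round(4))
def outl(x,y,a):
    P=np.array([(30,25),(30,9),(42,9),(42,18),(60,18),(60,-18),(42,-18),(42,-9),(30,-9),(30,-25),(-30,-25),(-30,-9),(-42,-9),(-42,-18),(-60,-18),(-60,18),(-42,18),(-42,9),(-30,9),(-30,25)])/1000
    c,s=np.cos(a),np.sin(a); return P@np.array([[c,s],[-s,c]])+[x,y]
c=world("top",crop2px(690,270),.07); a=-np.arctan2(0,1)
kt,kb=world("top",crop2px(688,128),.07),world("top",crop2px(692,412),.07); a=np.arctan2(*(kt-kb)[::-1]); print("paver",c,np.degrees(a),np.linalg.norm(kt-kb))
# draw check
z=8; y0,x0=160,365; b=cv2.resize(g[y0:235,x0:418],None,fx=z,fy=z,interpolation=cv2.INTER_CUBIC)
pts=np.array([pix("top",[*q,.07]) for q in outl(*c,a)]); pts=((pts-[x0,y0]+.5)*z).astype(int)
b=np.clip(b.astype(int)*2,0,255).astype(np.uint8); cv2.polylines(b,[pts],True,(0,255,0),1); cv2.imwrite("pics/pav.png",b)
E
```

```text
red [485.94 137.64] [465, 126, 47, 22, 146] z80 [ 0.1553 -0.642 ] rim [ 0.1806 -0.7999]
red [303.  178.5] [299, 176, 9, 6, 42] z80 [ 0.4321 -0.0985] rim [ 0.4887 -0.1867]
red [222.35 189.43] [217, 187, 12, 6, 60] z80 [0.5518 0.0704] rim [ 6.202e-01 -2.000e-04]
red [273.08 191.64] [268, 189, 11, 6, 53] z80 [ 0.4515 -0.0008] rim [ 0.5107 -0.0792]
red [244.03 206.8 ] [239, 204, 11, 7, 59] z80 [0.4623 0.0936] rim [0.5214 0.0261]
red [295.13 214.23] [290, 211, 11, 7, 60] z80 [0.3557 0.0426] rim [ 0.4051 -0.0315]
red [123.73 287.83] [105, 273, 38, 30, 385] z80 [0.4572 0.4318] rim [0.5175 0.3984]
red [415.49 318.88] [401, 308, 32, 21, 156] z80 [0.0241 0.1627] rim [0.0378 0.0984]
red [425.82 331.18] [420, 327, 12, 10, 38] z80 [0.0005 0.177 ] rim [0.0124 0.1185]
red [459.61 341.04] [432, 332, 48, 20, 355] z80 [-0.0484  0.1618] rim [-0.0366  0.1063]
red [495.05 345.32] [481, 339, 26, 13, 73] z80 [-0.0938  0.1344] rim [-0.0896  0.0714]
blue [229.07 153.36] [225, 152, 9, 4, 28] z80 [ 0.6673 -0.0803] rim [ 0.7478 -0.1657]
blue [180.26 176.44] [176, 175, 10, 4, 34] z80 [0.6764 0.0934] rim [0.7575 0.025 ]
blue [153.16 252.36] [136, 240, 33, 20, 75] z80 [0.4945 0.3327] rim [0.5672 0.2846]
yel [262.3  166.18] [258, 164, 10, 5, 40] z80 [ 0.5508 -0.0824] rim [ 0.6199 -0.1702]
yel [177.91 308.34] [159, 293, 38, 29, 191] z80 [0.3452 0.4025] rim [0.3958 0.3645]
keytop [ 0.5541 -0.3166]
keybot [ 0.4293 -0.3161]
bl [ 0.4581 -0.293 ]
tl [ 0.5204 -0.2927]
tr [ 0.5221 -0.3424]
br [ 0.4589 -0.3411]
paver [ 0.49129743 -0.31634095] -0.212450534661308 0.12480045041699442
```

View pics/pav.png

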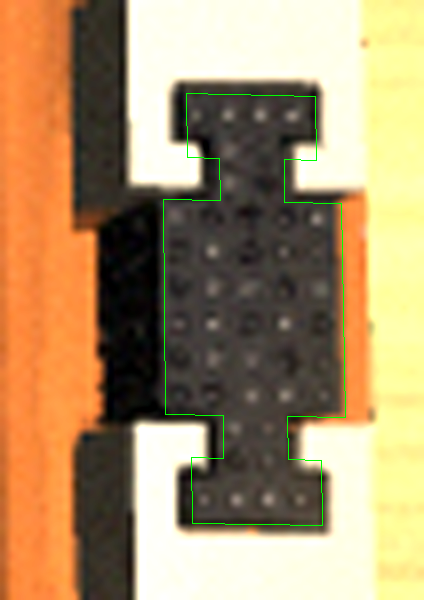

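The two cameras agree to within about 3 mm on the cores, and the paver outline fits to about 1 px. The paver is at (0.491, -0.316) with a yaw of about 0. I'll do the red core first.

```bash
cat >> h.py <<'E'
G=.054; UP=.235; O=[180,0,180]
def pick(xy,zg=.05,opening=.072,o=O):
    robot.set_gripper(opening)
    robot.move_pose([*xy,UP],o)
    hit=robot.line_to([*xy,zg+G],vel=.12,guard=15); print("down hit",hit)
    if hit: return False
    f0=robot.observe()["ft_force"]; robot.set_gripper(.02); s=robot.observe()
    print("grip",s["gripper_width"].round(4),"df",(s["ft_force"]-f0).round(1)); return True
def place(xy,zc,o=O,release=.072):
    "zc: TCP height at which contact is expected"
    robot.move_pose([*xy,UP],o); robot.line_to([*xy,zc+.012],vel=.12)
    hit=robot.line_to([*xy,zc-.006],vel=.02,guard=4); s=robot.observe()
    print("contact",hit,"z",s["tool_pos"].round(4),"expected",round(zc,4),"w",s["gripper_width"].round(4))
def release(w=.072):
    robot.set_gripper(w); p=robot.observe()["tool_pos"]; robot.line_to([p[0],p[1],UP],vel=.15); print("t",robot.observe()["time"])
def core(src,dst):
    if pick(src):
        robot.line_to([*src,UP],vel=.15); print("lifted w",robot.observe()["gripper_width"])
        place(dst,.009+.05+G); release()
E
python3 - <<'E'
from h import *
for p,o in(([.551,.07,.104],O),([.522,.394,.113],O),([.491,-.316,.1],O),([.44,.245,.1],[180,0,193.4])): print(robot.ik(p,o))
robot.line_to([.215,-.56,.32])
core([.551,.0705],[.522,.394])
cv2.imwrite("pics/r1.png",robot.grab_frame("side"))
E
```

```text
[ -6.25322582   1.93472389 -19.60752015  68.45775596   0.
  -6.25322582]
[25.61548597 18.18932861 -0.59204211 71.21862929  0.         25.61548597]
[-45.58868114   7.00761141 -14.71612905  68.27625953   0.
 -45.58868114]
[ 14.19751121  -7.08411788 -28.80186924  68.28224864   0.
   0.79751121]
down hit FalseTraceback (most recent call last):
  File "<stdin>", line 4, in <module>
  File "h.py", line 29, in core
    if pick(src):
       ~~~~^^^^^
  File "h.py", line 20, in pick
    print("grip",s["gripper_width"].round(4),"df",(s["ft_force"]-f0).round(1)); return True
                 ^^^^^^^^^^^^^^^^^^^^^^^^
AttributeError: 'float' object has no attribute 'round'
```

```bash
sed -i 's/s\["gripper_width"\].round(4)/round(s["gripper_width"],4)/' h.py
python3 - <<'E'
from h import *
s=robot.observe(); print(s["time"],s["tool_pos"],s["gripper_width"],s["ft_force"])
if .045<s["gripper_width"]<.056:
    robot.line_to([.551,.0705,UP]); print(robot.observe()["gripper_width"])
    place([.522,.394],.009+.05+G); release()
    cv2.imwrite("pics/r1.png",robot.grab_frame("side"))
E
```

```text
4.775 [0.55168462 0.0704407  0.10505346] 0.04883396478369311 [-0.79924599  0.44105932  5.66073755]
0.04890004297372822
contact True z [0.5219 0.394  0.1141] expected 0.113 w 0.0488
t 10.025
```

View pics/r1.png

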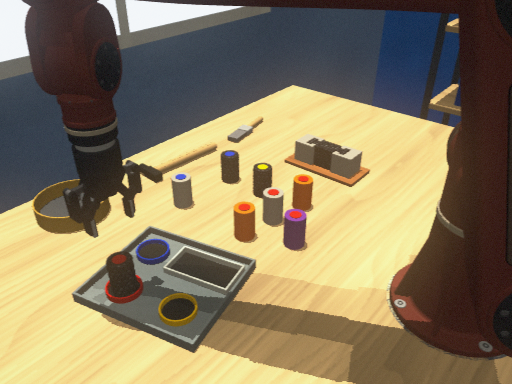

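The red core stands in the red cap at (122,275), and its contact height came out exactly as expected (+9 mm). The paver is now visible too. Next are blue and yellow.

```bash
python3 - <<'E'
from h import *
core([.6658,-.0806],[.568,.281])
core([.5493,-.0817],[.397,.362])
cv2.imwrite("pics/r2.png",robot.grab_frame("side"))
E
```

```text
down hit False
grip 0.0493 df [-0.2 -0.2  5.6]
lifted w 0.04899755966104365
contact True z [0.568  0.281  0.1142] expected 0.113 w 0.0486
t 19.0833
down hit False
grip 0.0487 df [-0.7  1.5  5.7]
lifted w 0.048882204537323844
contact True z [0.3969 0.362  0.1141] expected 0.113 w 0.049
t 27.9583
```

View pics/r2.png

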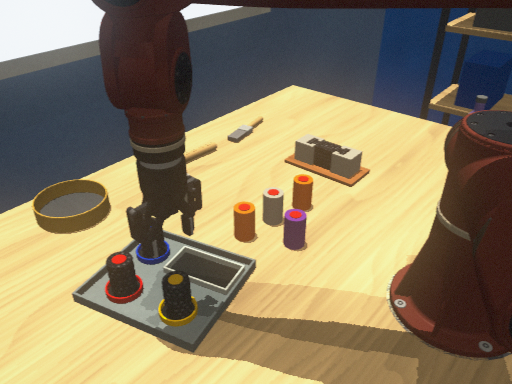

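Blue and yellow contacted at the right height. Yellow stands in its cap at (177,298); blue is hidden behind the gripper and will be checked later. Next I'll grip the paver and zero the lateral force before lifting.

```bash
python3 - <<'E'
from h import *
print(pick([.4913,-.3163],zg=.052,opening=.082,o=[180,0,179.8]))
s=robot.observe(); print(s["tool_pos"].round(4),s["ft_force"].round(1),s["torque"].round(2),s["tcp_rot"].round(2))
E
```

```text
down hit False
grip 0.0492 df [-0.3  1.8  5.9]
True
[ 0.4916 -0.3165  0.1068] [-0.3  1.8  5.6] [0.48 0.17 0.05] [-1.7997e+02  5.0000e-02  1.7981e+02]
```

The lateral force is only about 2 N, so I'll lift straight up, slowly and with a force guard.

```bash
python3 - <<'E'
from h import *
x,y,z=robot.observe()["tool_pos"]
for h in(.02,.04,.075):
    hit=robot.line_to([x,y,z+h],vel=.05,guard=20); s=robot.observe()
    print(h,hit,s["tool_pos"].round(4),s["ft_force"].round(1),round(s["gripper_width"],4))
    if hit: break
else:
    robot.line_to([x,y,.235],vel=.12); cv2.imwrite("pics/p1.png",robot.grab_frame("side")); print(robot.observe()["time"],z)
E
```

```text
0.02 False [ 0.4916 -0.3165  0.1268] [-0.7  0.4 -6.2] 0.0493
0.04 False [ 0.4917 -0.3166  0.1471] [-0.1 -0.  -4.9] 0.049
0.075 False [ 0.4915 -0.3164  0.1815] [-0.4  0.2 -4.9] 0.049
34.9417 0.10676386516047426
```

View pics/p1.png

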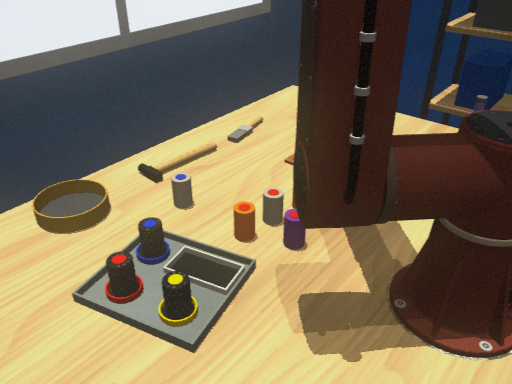

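The paver is clear of its slots and all three cores stand in their matching caps: blue (150,240), red (122,275) and yellow (177,298). Now I'll lay the paver in the berth.

```bash
python3 - <<'E'
from h import *
o=[180,0,-166.6]; d=[.440,.245]
p=robot.observe()["tool_pos"]; robot.line_to([p[0],p[1],.28])
robot.move_pose([*d,.28],o)
place(d,.1018,o=o); s=robot.observe(); print(s["tcp_rot"].round(2),s["ft_force"].round(1))
cv2.imwrite("pics/p2.png",robot.grab_frame("side"))
E
```

```text
contact True z [0.44   0.245  0.1018] expected 0.1018 w 0.0496
[ 180.    -0.  -166.6] [-0.4 -0.2  3.7]
```

View pics/p2.png

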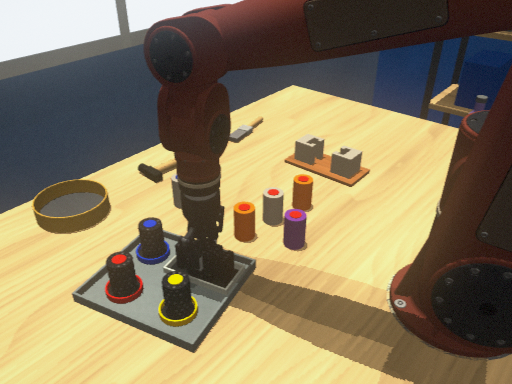

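Contact came at exactly the expected height (0.1018 m), and the paver sits inside the berth at about (210,265). I'll release it, retract, and check from both cameras.

```bash
python3 - <<'E'
from h import *
release(.075)
robot.move_pose([.48,-.1,.32],O); robot.goto_joints([-81.457,5.964,5.575,89.605,0,0])
s=robot.observe(); print(s["time"],s["ft_force"].round(1))
t=robot.grab_frame("top"); e=robot.grab_frame("side")
a=cv2.resize(t[100:280,45:310],(400,272)); b=cv2.resize(e[140:350,70:370],(400,280))[:272]
cv2.imwrite("pics/end.png",cv2.resize(cv2.hconcat([a,b]),(800,272)))
cv2.imwrite("pics/end_top.png",cv2.resize(t[120:280,45:200],None,fx=3.6,fy=3.6,interpolation=cv2.INTER_CUBIC))
E
```

```text
t 40.975
44.2333 [ 0.4  0.5 -0.8]
```

View pics/end.png

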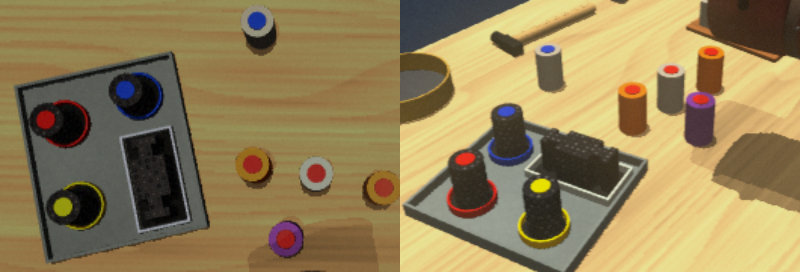

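View pics/end_top.png

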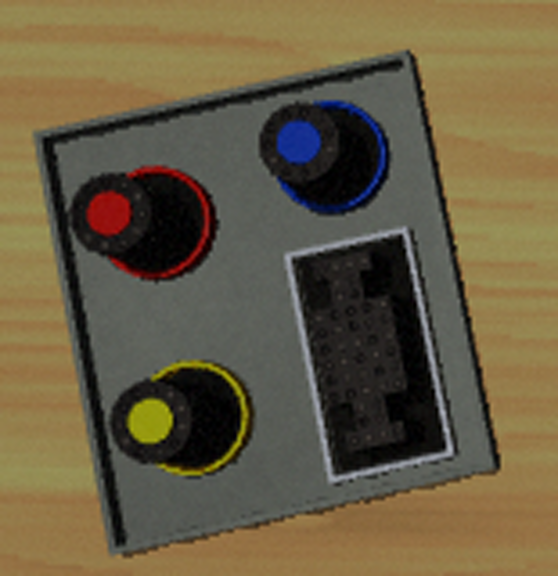

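```bash
python3 - <<'E'
from h import *
robot.job_done(); print(robot.observe()["time"])
E
```

```text
the job is handed in; nothing more can be done
the job is handed in; nothing more can be done
```

All four porous samples are in the tray, and I handed the job in just after 44 s on the robot's clock.

- **Cores:** the porous red, blue and yellow cores stand upright in the caps of their own colour. Each was lowered slowly until contact, which came at the height expected for standing on the cap floor.
- **Paver:** it came straight up out of its slots with almost no side force. It lies flat and right way up inside the berth rim, and it touched down exactly at the expected height.
- **Left alone:** in the final pictures the two light grey cores and the orange and purple look-alikes stand where they were. The gripper is clear of everything.

**Checks that failed or disagreed:**
- My first script crashed on a print statement just after gripping the red core. I carried on from there and nothing moved out of place.
- The two cameras differed by up to 9 mm on the red cap centre. I weighted the top view more heavily, and the fit was good.

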